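Hold the wedge home on the coconut opener for screwing

ROBOT

A 6-joint arm with a two-finger parallel gripper is mounted at the origin on the work surface. World frame = base frame: x ahead of the robot, y to its left, z up, the work surface at z = 0. Lengths are in m, angles in rad, forces in N, time in s.
With the tool pointing down it reaches from about 0.275 to 0.825 m from the base axis. Payload 4.9 kg.
Tool frame: the origin (TCP) lies on the centre line of the jaws, within the pads' length; the fingertips stand 14 mm ahead of it and the grasp point (between the pads) lies 5 mm behind it (ctrl.tip_extent is the distance from the TCP to the fingertips, in m); z points along the fingers, y is the direction in which the jaws open and shut (so a half turn about z gives the same grasp; the last joint's range is limited). The gripper opens to 85 mm and grips with 20 to 120 N. Pads are 22 mm wide; open, the fingers measure 114 mm over their backs; the gripper's body (76 mm by 85 mm) begins 54 mm behind the grasp point. The pads swing forward as they close: fully open they stand 13 mm farther back than shut.
Start: joints at [0.992, 0.326, -0.193, 1.052, 0, 1.437], TCP at [0.237, 0.497, 0.245] pointing down, gripper open.
Joint ranges: [-2.65, 2.65], [-0.97, 1.79], [-1.3, 1.35], [-1.93, 2.1], [-1.47, 1.37], [-3.14, 3.14]. Speed limits (rad/s): [2.57, 2.57, 3.14, 3.14, 3.14, 3.14].

INTERFACE

Orientations are given as a unit quaternion [x, y, z, w].
In Python, from rig import ctrl gives the robot as it stands. Calls block until the motion is done:
- ctrl.move_to(position, orientation): joint-space move of the TCP to a pose.
- ctrl.move_linear(position, attitude=None, speed=0.15): straight line of the TCP; attitude=None keeps the orientation; speed is the mean speed in m/s.
- ctrl.goto_joints(angles): joint-space move.
- ctrl.move_gripper(opening, f_grip=None): opening from 0.0 (shut) to 1.0 (fully open); f_grip is the grip in N (None keeps the last); returns when the fingers have stopped.
- ctrl.sleep(seconds).
- ctrl.solve_ik(position, orientation): joint angles nearest the present ones, or None.
- ctrl.get_state(): the state.
- ctrl.camera(name): name is "side" or "top" or "wrist"; returns the picture (480x640x3 uint8, red, green, blue); there is no depth.
- ctrl.camera_model(name): a dict with "fov_y" (degrees; the focal length in pixels is half the picture's height over the tangent of half this angle, whatever the lens; pixels are square), "cx", "cy" (the principal point, pixels), "world_to_cam" (4x4, takes a point from world to camera coordinates). Camera axes: x right, y up, looking along -z (the intrinsics and any distortion apply to the point x, -y, -z); pixel columns grow to the right and rows downward; lengths in m; the calibration is good to about 2 mm. The wrist camera is an equidistant fisheye: a pixel r from the principal point sees the ray r / f radians off the axis. A picture is of the moment at which its call begins: read the wrist's pose just before it. camera_model takes no time and is no camera call; for the wrist camera it gives the pose at the moment of the call.
A pose or a line that the arm cannot do raises ctrl.Unreachable and nothing moves.
- ctrl.hand_in(): hands the job in, once; it reports no verdict.
The state is a dict: "t": time; "qpos": joint angles; "qvel": joint speeds; "joint_efforts": joint torques, N m; "position": TCP position; "eef_rot": TCP orientation; "force": force on the tool from outside, world axes, zero at the start; "torque": the same for the moment, N m; "grip_width": opening from 0.0 (shut) to 1.0 (fully open).
Only numpy, scipy, OpenCV 4.12 (cv2) and the standard library are available. Lean on these libraries where they do the work, as an engineer would, in place of code of your own. Each camera call takes 0.05 s, during which the arm holds its last target.

TASK

The wooden wedge is about to be screwed to the steel bed of the coconut opener from below: set it flat on the bed in the corner between the fence and the right-hand side of the stop block (right as the robot sees it), with its tall back flat against the fence, its sloping face towards the robot and its end touching the stop block. Then hold it there with one firm diagonal push, down and towards the fence together, so that it is pressed against the bed and the fence at the same time; the program finishes while still holding that push, without letting go. Leave the offcut, the coconut and the screwdriver where they are.

Things in the scene. Friction and masses are not known exactly. Their poses are not given: they have to be found in the camera images.
- wedge: Loose wooden wedge, 0.1-0.2 kg, upright on the table left or right of the opener. 70 mm deep (x), 60 mm long (y), 60 mm high. Origin: centre of underside. Upright back at x=+35 mm; flat top from x=+15 to +35 mm at z=60; from there a 44 degree slope falls to a 12 mm high toe at x=-35 (slope's middle: x=-10, z=36). Flat ends at y=+30 and -30 mm can be gripped from above.
- wedge_back (a point): Point in the middle of the wedge's upright back face: x = +35, y = 0, z = 30 mm in the wedge's frame.
- wedge_left (a point): Point on the wedge's +y end face: x = 0, y = +30, z = 20 mm in the wedge's frame. This is the end that goes against the stop block.
- bed: Fixed dark steel bed of the coconut opener: flat plate 220 mm (x) by 240 mm (y) on feet, top 40 mm above the table. Origin: centre of underside, at table height; x points away from the robot to the fence, y left; turned up to 0.2 rad. A 75 mm high pivot stands at x=125, y=116 mm, its lever folded back away from the robot. The wedge slides on steel with friction about 0.35.
- fence: Fixed upright steel plate along the bed's far side, 10 mm thick (x), 240 mm long (y), 50 mm high, axes as the bed's. Origin: centre of its underside, on the bed top; the face towards the robot is at x = -5 mm.
- stop: Fixed bright steel stop block on the bed, touching the fence, 50 mm (x) by 40 mm (y) by 40 mm high, axes as the bed's; its place along the fence varies. Origin: centre of its underside, on the bed top; its right-hand face, which the wedge must touch, is at y = -20 mm.
- offcut: Bystander: plain rectangular wooden block 75 x 60 x 45 mm on the table, the same wood as the wedge; leave it. Origin: centre of the underside.
- coconut: Bystander: green coconut, about 130 mm across and 150 mm high, standing on the table at the far right. Origin: its underside.
- screwdriver: Bystander: screwdriver lying on the table at the far left, under 250 mm long. Origin: at its middle, on the underside.
Mind the look-alikes: they are no part of the job. What is shaped like the wedge but green or red is not meant.

How it is judged:
At the end, for the whole second after the job is handed in: Wedge flat on the bed (within 3 mm, 0.05 rad), back within 3 mm of the fence and square to it (0.06 rad), left end within 3.5 mm of the stop block, at rest; fingers push it with over 5 N, it presses the fence with over 3 N and the bed with over 5 N, held through the last second (x of wedge_back in the frame of fence between -0.008 and -0.002 m and angle between the x axis of wedge and the x axis of fence, either way round below 0.06 rad and y of wedge_left in the frame of stop between -0.0235 and -0.017 m and angle between wedge's own z axis and vertical below 0.05 rad and z of wedge in the frame of bed below 0.043 m and contact force between wedge and fence above 3 N and contact force between wedge and bed above 5 N and contact force between the fingers and wedge above 5 N and linear speed of wedge below 0.02 m/s); the arm keeps its last pose, push and grip.
It fails at once if the offcut is disturbed (distance of offcut from where it was at the start of the episode above 0.03 m).
It fails at once if the coconut is disturbed (distance of coconut from where it was at the start of the episode above 0.03 m).
It fails at once if the screwdriver is disturbed (distance of screwdriver from where it was at the start of the episode above 0.03 m).
It also fails if it takes over 67 s, if anything falls off the work surface, if the arm or the gripper's body presses on something with over 40 N, if the wrist force passes 120 N, or if a joint passes its speed limit or range.

## Working session

There is one attempt and no reset: what is moved stays moved. The work goes in short steps, each a Python script; the robot and the scene stay as the last script left them, time stands still between calls to the robot, and variables do not carry over. Pictures are saved under pics/ and viewed, and the job is handed in when it is done.

```bash
ls; mkdir -p pics
python3 - <<'E'
from rig import ctrl
import cv2
for n in ("top","side","wrist"):
    m=ctrl.camera_model(n); print(n,{k:(v if k!="world_to_cam" else [[round(float(x),4) for x in r] for r in v]) for k,v in m.items()})
    cv2.imwrite(f"pics/{n}0.png",ctrl.camera(n)[:,:,::-1])
s=ctrl.get_state();print(s)
E
```

```text
pics
top {'fov_y': 44.187408045334685, 'cx': 320.7453580814921, 'cy': 232.04806107162509, 'world_to_cam': [[-0.0236, -0.9995, -0.0195, -0.077], [0.984, -0.0267, 0.1763, -0.4672], [-0.1767, -0.0151, 0.9841, -1.5087], [0.0, 0.0, 0.0, 1.0]]}
side {'fov_y': 52.065905246458726, 'cx': 325.035530493521, 'cy': 227.74009233429098, 'world_to_cam': [[-0.9988, -0.0481, -0.0078, 0.4435], [0.0174, -0.501, 0.8653, -0.1312], [-0.0456, 0.8641, 0.5012, -1.1246], [0.0, 0.0, 0.0, 1.0]]}
wrist {'fov_y': 65.70646984690485, 'cx': 320.340643734659, 'cy': 239.28483760791718, 'world_to_cam': [[0.4306, 0.9025, -0.0017, -0.5484], [-0.8628, 0.4111, -0.2942, 0.0376], [-0.2648, 0.1282, 0.9557, -0.3792], [0.0, 0.0, 0.0, 1.0]]}
{'t': 0.15, 'qpos': array([ 9.91783959e-01,  3.26779425e-01, -1.93332949e-01,  1.05201729e+00,
        8.49546231e-06,  1.43663641e+00]), 'qvel': array([ 0.00017424, -0.00314346,  0.0034264 , -0.00011195, -0.00197644,
        0.00117296]), 'joint_efforts': array([ 3.06031961e-04, -4.43703675e+01,  2.62664545e+01,  1.04828988e-02,
       -1.91355643e-04, -1.55568921e-05]), 'position': array([0.23641471, 0.49613233, 0.24468662]), 'eef_rot': array([ 2.20596681e-01,  9.75364885e-01, -6.23247948e-04, -2.36699159e-04]), 'force': array([ 0.23841901,  0.10653019, -0.1946418 ]), 'torque': array([ 0.01681456, -0.02360434, -0.00830836]), 'grip_width': 1.0024258300941673}
```

View pics/top0.png

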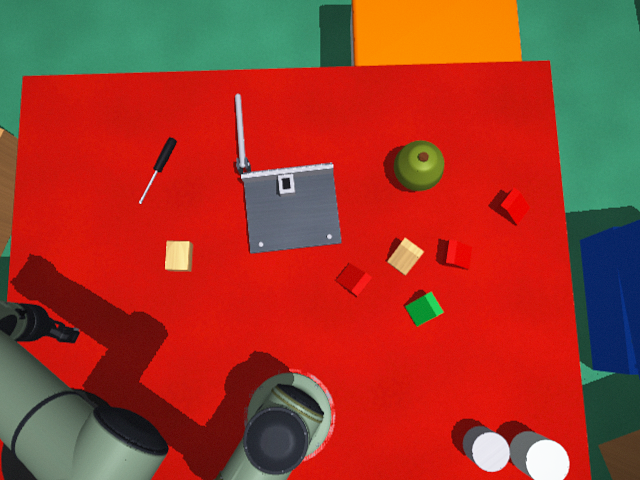

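View pics/side0.png

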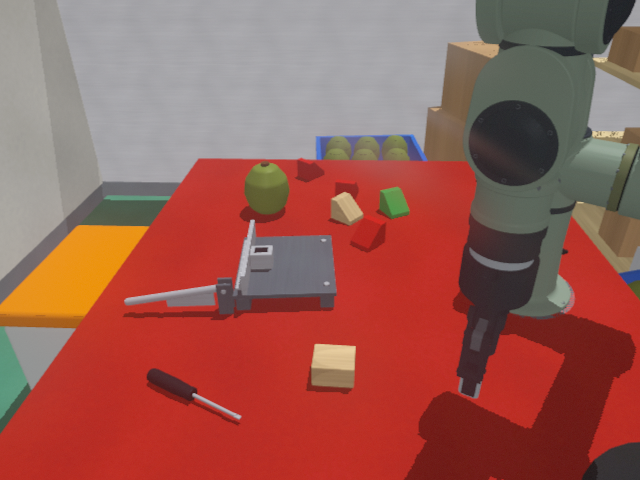

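View pics/wrist0.png

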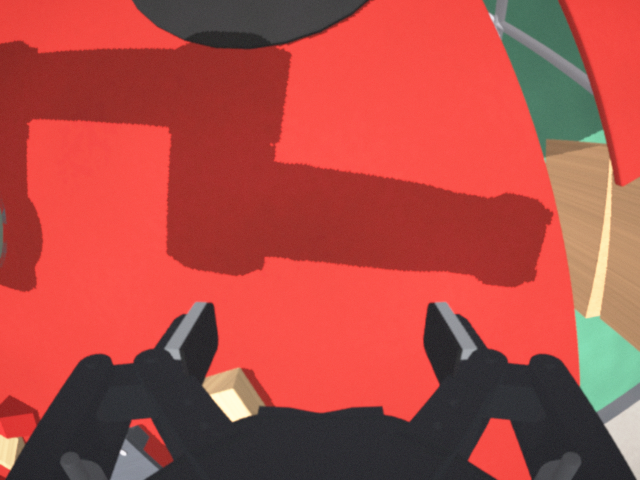

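The top picture shows the bed centred near (293,208), the stop at (286,184) and the fence along (242,176)–(333,166). The wooden wedge is at (405,256), the offcut at (179,256), and the red and green look-alikes lie around the wedge. I'll enlarge the regions that matter.

Run:
```python
import cv2, numpy as np
t=cv2.imread("pics/top0.png"); s=cv2.imread("pics/side0.png")
a=cv2.resize(t[225:335,325:485],None,fx=5,fy=5,interpolation=cv2.INTER_CUBIC)
b=cv2.resize(t[150:260,230:350],None,fx=5,fy=5,interpolation=cv2.INTER_CUBIC)
c=cv2.resize(s[170:260,310:430],None,fx=6,fy=6,interpolation=cv2.INTER_CUBIC)
d=cv2.resize(s[210:320,215:345],None,fx=5,fy=5,interpolation=cv2.INTER_CUBIC)
for n,i in zip("abcd",(a,b,c,d)): cv2.imwrite(f"pics/z_{n}.png",i)
```

```text
(no output)
```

View pics/z_a.png

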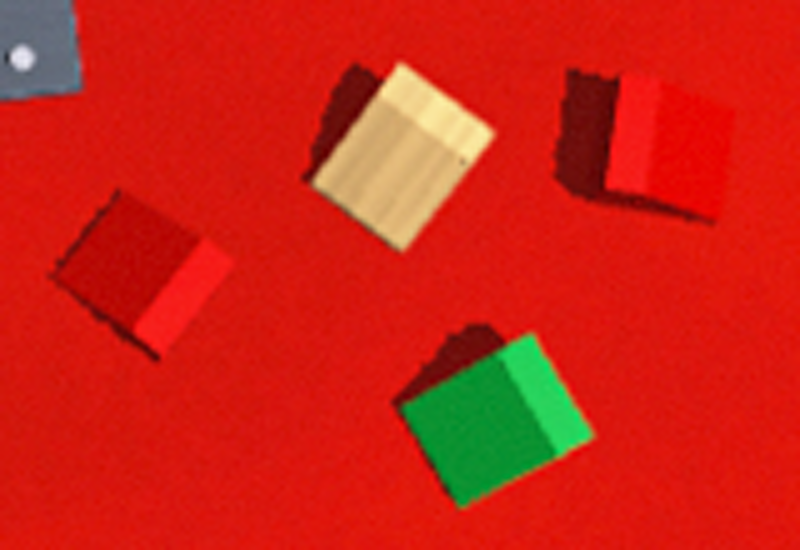

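View pics/z_b.png

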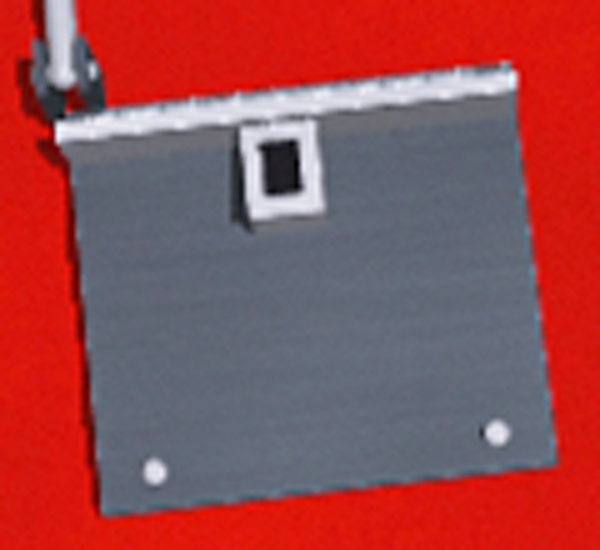

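View pics/z_c.png

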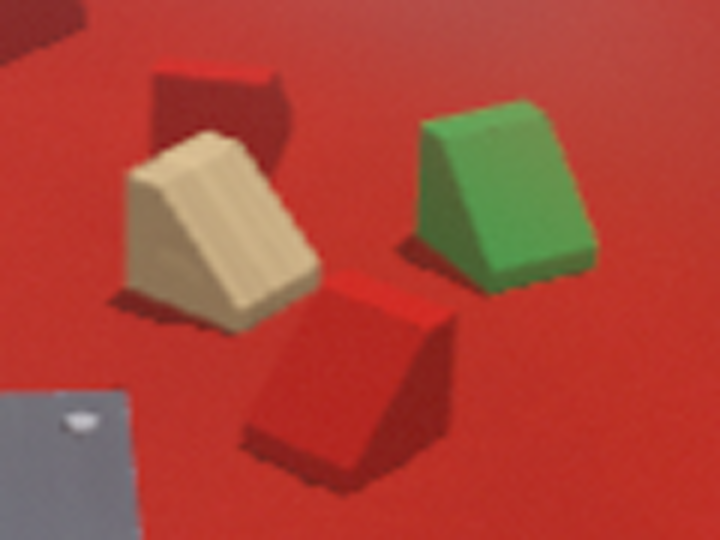

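View pics/z_d.png

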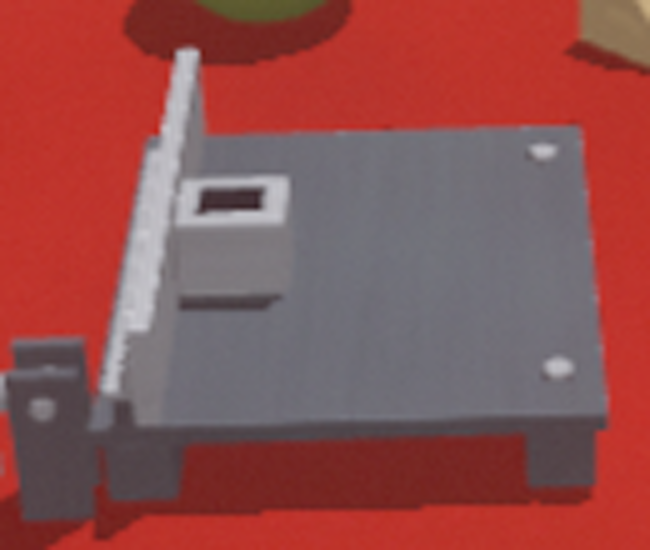

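```bash
cat > h.py <<'E'
import numpy as np, cv2, json
from scipy.optimize import least_squares
CM={'top':dict(fov_y=44.187408045334685,cx=320.7453580814921,cy=232.04806107162509),
'side':dict(fov_y=52.065905246458726,cx=325.035530493521,cy=227.74009233429098)}
def proj(m,P):
    P=np.atleast_2d(P); T=np.array(m['world_to_cam']); f=240/np.tan(np.radians(m['fov_y']/2))
    c=P@T[:3,:3].T+T[:3,3]; 
    return np.c_[m['cx']+f*c[:,0]/-c[:,2], m['cy']+f*c[:,1]/c[:,2]]
def projw(m,P):
    P=np.atleast_2d(P); T=np.array(m['world_to_cam']); f=240/np.tan(np.radians(m['fov_y']/2))
    c=P@T[:3,:3].T+T[:3,3]; x,y,z=c[:,0],-c[:,1],-c[:,2]
    rho=np.hypot(x,y); r=f*np.arctan2(rho,z)
    return np.c_[m['cx']+r*x/rho, m['cy']+r*y/rho]
def tf(p,L):
    x,y,a=p; L=np.atleast_2d(L); c,s=np.cos(a),np.sin(a)
    return np.c_[x+c*L[:,0]-s*L[:,1], y+s*L[:,0]+c*L[:,1], L[:,2]]
E
cat > fit.py <<'E'
from h import *
from rig import ctrl
M={n:ctrl.camera_model(n) for n in('top','side')}
A=lambda x,y,k,ox,oy:(x/k+ox-0.5+0.5/k,y/k+oy-0.5+0.5/k)
za=lambda x,y:A(x,y,5,325,225); zb=lambda x,y:A(x,y,5,230,150)
zc=lambda x,y:A(x,y,6,310,170); zd=lambda x,y:A(x,y,5,215,210)
W=[('top',(35,30,60),za(402,62)),('top',(35,-30,60),za(495,131)),('top',(15,30,60),za(379,97)),('top',(15,-30,60),za(464,162)),
('top',(-35,30,12),za(312,183)),('top',(-35,-30,12),za(403,247)),
('side',(35,30,60),zc(128,178)),('side',(35,30,0),zc(127,288)),('side',(15,30,60),zc(160,188)),('side',(-35,30,12),zc(244,308)),
('side',(-35,30,0),zc(240,331)),('side',(35,-30,60),zc(208,130)),('side',(15,-30,60),zc(238,142)),('side',(-35,-30,12),zc(320,262)),('side',(-35,-30,0),zc(320,284))]
def rw(p,full=0):
    r=np.array([proj(M[c],tf(p,np.array(l)/1e3))[0]-uv for c,l,uv in W]); return r if full else r.ravel()
s=least_squares(rw,[.42,-.22,-.6],loss='soft_l1'); print('wedge',s.x); print(np.c_[rw(s.x,1)].round(1).tolist())
w=s.x
# bed params x,y,a,fx(fence centre),sy
B=[('top','b',(-110,120,40),zb(102,514)),('top','b',(-110,-120,40),zb(555,463)),
('top','f',(-5,120,90),zb(58,141)),('top','f',(-5,-120,90),zb(517,87)),('top','f',(5,120,90),zb(56,122)),('top','f',(5,-120,90),zb(515,68)),
('top','s',(25,20,80),zb(240,127)),('top','s',(-25,20,80),zb(247,220)),('top','s',(-25,-20,80),zb(325,212)),('top','s',(25,-20,80),zb(317,120)),
('side','b',(-110,-120,40),zd(581,127)),('side','b',(-110,120,40),zd(606,418)),
('side','s',(-25,-20,80),zd(290,178)),('side','s',(-25,20,80),zd(290,227)),('side','s',(25,20,80),zd(178,227)),('side','s',(-25,20,40),zd(290,295)),
('side','f',(5,-120,90),zd(178,49)),('side','f',(-5,-120,90),zd(200,49))]
def rb(p,full=0):
    x,y,a,fx,sy=p
    o={'b':(0,0,0),'f':(fx*1e3,0,0),'s':(fx*1e3-30,sy*1e3,0)}
    r=np.array([proj(M[c],tf((x,y,a),(np.array(l)+o[k])/1e3))[0]-uv for c,k,l,uv in B]); return r if full else r.ravel()
s=least_squares(rb,[.55,0,.1,.105,.0],loss='soft_l1'); print('bed',s.x); print(np.c_[rb(s.x,1)].round(1).tolist())
json.dump({'wedge':w.tolist(),'bed':s.x.tolist()},open('est.json','w'))
E
python3 fit.py
```

```text
wedge [ 0.39646218 -0.30690761 -0.66417881]
[[-0.4, 0.1], [0.2, 0.1], [-0.3, -0.7], [1.9, 0.1], [0.1, -0.0], [0.5, 0.7], [-0.3, -0.4], [-0.1, -0.0], [-0.1, -0.0], [-0.3, 0.7], [0.3, 0.6], [-0.2, 0.4], [0.3, 0.3], [0.1, 0.4], [-0.0, 0.5]]
bed [ 0.53597163 -0.01272196  0.08504926  0.08333387  0.00564072]
[[-0.1, 0.0], [0.6, 0.1], [-0.3, 0.2], [0.1, 0.8], [-0.2, 0.3], [0.1, 0.9], [-0.1, 0.0], [0.4, -0.0], [0.1, -0.1], [-0.2, -0.3], [-0.3, -0.1], [0.0, -0.1], [0.0, -0.2], [-1.0, -0.5], [-1.0, 0.1], [0.1, 0.7], [0.2, 0.2], [-0.1, 0.1]]
```

Both fits agree to under about 1 px in each camera. The wedge is at (0.396, -0.307) with yaw -0.664, and the bed's yaw is 0.085. Next I'll check reachability for the whole plan, including the tilted push, then move over the wedge and look.

```bash
cat >> h.py <<'E'
from scipy.spatial.transform import Rotation as R
def quat(yaw,tilt=0.,flip=1):
    """tool y along +-object y; tool z down, tilted by tilt towards object +x"""
    ex=np.array([np.cos(yaw),np.sin(yaw),0]); ey=np.array([-np.sin(yaw),np.cos(yaw),0])*flip; ez=np.array([0,0,1.])
    z=np.sin(tilt)*ex-np.cos(tilt)*ez
    return R.from_matrix(np.c_[np.cross(ey,z),ey,z]).as_quat()
E=json.load(open('est.json')) if __import__('os').path.exists('est.json') else None
def bw(l):  # bed-frame point (m) -> world
    return tf(E['bed'][:3],np.array(l))[0]
E
python3 - <<'E'
from h import *
from rig import ctrl
w=E['wedge']; b=E['bed']; fx=b[3]-.005; sr=b[4]-.02
print('fenceface',fx,'stopright',sr,'tip',ctrl.tip_extent)
for fl in(1,-1):
    p=tf(w,[[.006,0,.15]])[0]
    print(fl,'pre',p,ctrl.solve_ik(p,quat(w[2],0,fl)))
    print('grasp',ctrl.solve_ik(p-[0,0,.126],quat(w[2],0,fl)))
    q=bw([fx-.035+.006-.005,sr-.06,.2]); print('place',q,ctrl.solve_ik(q,quat(b[2],0,fl)))
    for t in(.3,.5,.65,.77):
        c=bw([fx-.045,sr-.03,.076])
        tool_z=R.from_quat(quat(b[2],t,fl)).as_matrix()[:,2]
        print('push',t,ctrl.solve_ik(c-.014*tool_z,quat(b[2],t,fl)), ctrl.solve_ik(c-.074*tool_z,quat(b[2],t,fl)))
E
```

```text
fenceface 0.07833387226613422 stopright -0.014359282205555868 tip 0.014
1 pre [ 0.40118672 -0.31060609  0.15      ] [-0.80439617  0.33678328 -0.4430047   0.79100834  0.         -0.14021736]
grasp [-0.80439617  0.51507005 -0.56600919  0.48971709  0.         -0.14021736]
place [ 0.58646184 -0.08304645  0.2       ] [-0.26525133  0.43588201 -0.14767141  0.98724291  0.         -0.3503006 ]
push 0.3 [-0.27849235  0.36311229 -0.6612624   0.26497701  0.10527739 -0.34861465] [-0.29205588  0.24753106 -0.63893647  0.40428607  0.10903549 -0.36172234]
push 0.5 [-0.32484622  0.31729316 -0.87069145 -0.08167407  0.19223941 -0.36429621] [-0.35354607  0.1666563  -0.87650087  0.06832533  0.20503024 -0.39050371]
push 0.65 [-0.36381073  0.33306148 -1.01947042 -0.38225551  0.26573011 -0.36614395] [-0.40818988  0.15724772 -1.04862013 -0.22509588  0.29061816 -0.40435794]
push 0.77 [-0.39680016  0.3923318  -1.13120395 -0.66258563  0.32847735 -0.3591575 ] [-0.45668416  0.20342193 -1.18232334 -0.50820655  0.36713479 -0.40781026]
-1 pre [ 0.40118672 -0.31060609  0.15      ] [-0.80439617  0.33678328 -0.4430047  
[... 164 characters left out ...]
.26525133  0.43588201 -0.14767141  0.98724291  0.          2.79129206]
push 0.3 [-0.27849235  0.36311229 -0.6612624   0.26497701  0.10527739  2.792978  ] [-0.29205588  0.24753106 -0.63893647  0.40428607  0.10903549  2.77987031]
push 0.5 [-0.32484622  0.31729316 -0.87069145 -0.08167407  0.19223941  2.77729644] [-0.35354607  0.1666563  -0.87650087  0.06832533  0.20503024  2.75108894]
push 0.65 [-0.36381073  0.33306148 -1.01947042 -0.38225551  0.26573011  2.77544871] [-0.40818988  0.15724772 -1.04862013 -0.22509588  0.29061816  2.73723472]
push 0.77 [-0.39680016  0.3923318  -1.13120395 -0.66258563  0.32847735  2.78243516] [-0.45668416  0.20342193 -1.18232334 -0.50820655  0.36713479  2.7337824 ]
```

Run:
```python
from h import *
from rig import ctrl
w=E['wedge']
p=tf(w,[[.006,0,.15]])[0]
ctrl.move_to(p,quat(w[2]))
m=ctrl.camera_model('wrist'); im=ctrl.camera('wrist')[:,:,::-1].copy()
cv2.imwrite('pics/wrist1_raw.png',im)
L=np.array([(x,y,z) for x,z in((35,60),(35,0),(15,60),(-35,12),(-35,0)) for y in(30,-30)])/1e3
for u in projw(m,tf(w,L)): cv2.circle(im,tuple(int(round(v)) for v in u),3,(255,0,255),1)
cv2.imwrite('pics/wrist1.png',im)
s=ctrl.get_state(); print(s['t'],s['position'],s['force'])
```

```text
3.1167 [ 0.40164195 -0.31011114  0.15010001] [ 0.19518314 -0.33458821  0.7607543 ]
```

View pics/wrist1.png

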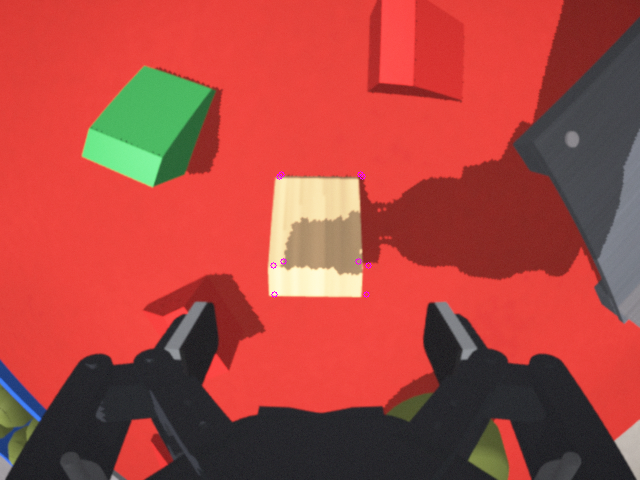

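Run:
```python
from h import *
from rig import ctrl
m=ctrl.camera_model('top'); w=E['wedge']
T=np.array(m['world_to_cam']); f=240/np.tan(np.radians(m['fov_y']/2)); C=-T[:3,:3].T@T[:3,3]
def back(u,v,z):
    d=T[:3,:3].T@np.array([(u-m['cx'])/f,-(v-m['cy'])/f,-1]); return C+d*(z-C[2])/d[2]
def inw(P): 
    d=P[:2]-w[:2]; c,s=np.cos(w[2]),np.sin(w[2]); return (c*d[0]+s*d[1],-s*d[0]+c*d[1])
for n,u,v,z in(('redTopL',446,263,.06),('redTopF',449,239,.06),('redtoe',468,269,.0),('cocoL',394,167,.075),('cocobot',418,191,.04),('bednear',341,243,.04),('red2',371,277,.06)):
    P=back(u,v,z); print(n,P.round(3),np.round(inw(P),3))
```

```text
redTopL [ 0.373 -0.407  0.06 ] [ 0.043 -0.093]
redTopF [ 0.435 -0.418  0.06 ] [ 0.099 -0.064]
redtoe [ 0.362 -0.476  0.   ] [ 0.077 -0.154]
cocoL [ 0.626 -0.284  0.075] [0.167 0.159]
cocobot [ 0.569 -0.349  0.04 ] [0.161 0.073]
bednear [ 0.435 -0.141  0.04 ] [-0.072  0.154]
red2 [ 0.342 -0.214  0.06 ] [-0.1    0.039]
```

The predicted corners match the wrist picture apart from about 4 px, so the wedge sits roughly 2–3 mm further towards its own -y. The fingers clear the red look-alike by about 30 mm, so I'll grasp it and lift.

Run:
```python
from h import *
from rig import ctrl
w=E['wedge']; q=quat(w[2])
P=lambda z:tf(w,[[.007,-.002,z]])[0]
ctrl.move_linear(P(.06),q,speed=.15)
ctrl.move_linear(P(.023),q,speed=.08)
s=ctrl.get_state();print(s['position'],s['force'])
ctrl.move_gripper(0.4,45); s=ctrl.get_state();print(s['t'],s['grip_width'],s['position'],s['force'])
ctrl.move_linear(P(.05),q,speed=.1)
ctrl.move_linear(P(.16),q,speed=.2)
s=ctrl.get_state();print(s['t'],s['grip_width'],s['position'],s['force'])
m=ctrl.camera_model('wrist'); cv2.imwrite('pics/wrist2.png',ctrl.camera('wrist')[:,:,::-1])
```

```text
[ 0.40084968 -0.3128716   0.02314076] [-1.5582839   0.22838059  0.45821455]
4.8333 0.6918319986020327 [ 0.4012123  -0.31330175  0.02367589] [ 0.40658564 -0.43722503  5.29873284]
5.95 0.6970063212903509 [ 0.40016369 -0.31220708  0.15885548] [-0.56651808 -0.59041367 -1.88470927]
```

View pics/wrist2.png

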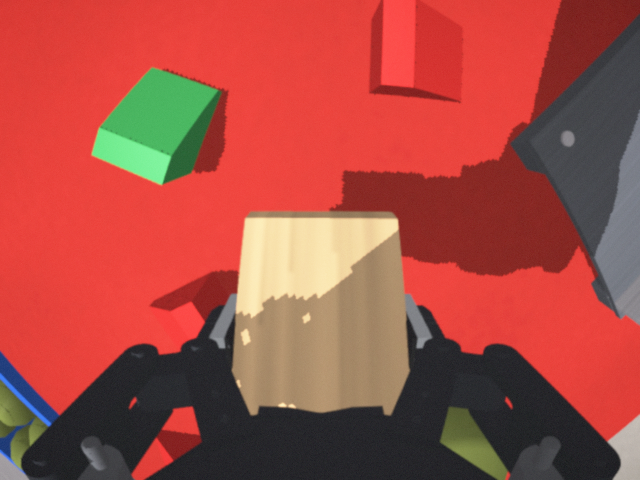

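The wedge is held level and square between the pads (its toe edge runs along y≈212, x 245–398). Next I'll carry it over the bed with a gap to the stop for the left finger.

Run:
```python
from h import *
from rig import ctrl
b=E['bed']; fx=b[3]-.005; sr=b[4]-.02; q=quat(b[2])
B=lambda z:bw([fx-.006-.035+.007, sr-.032-.03, z])
ctrl.move_to(B(.16),q)
m=ctrl.camera_model('wrist'); im=ctrl.camera('wrist')[:,:,::-1].copy()
L=np.array([(fx,.12,.09),(fx,-.12,.09),(fx-.05,sr,.08),(fx-.05,sr+.04,.08),(fx-.05,sr,.04),(fx,sr,.08),(-.11,.12,.04),(-.11,-.12,.04)])
for u in projw(m,np.array([bw(l) for l in L])): cv2.circle(im,tuple(int(round(v)) for v in u),3,(255,0,255),1)
cv2.imwrite('pics/wrist3.png',im)
cv2.imwrite('pics/top3.png',cv2.resize(ctrl.camera('top')[140:270,220:380,::-1],None,fx=5,fy=5-.4,interpolation=cv2.INTER_CUBIC))
s=ctrl.get_state();print(s['t'],s['grip_width'],s['position'],B(.16),s['force'])
```

```text
7.2333 0.6968646748260685 [ 0.58600203 -0.08651107  0.15986657] [ 0.58663173 -0.08503922  0.16      ] [-0.06175269 -0.35548357 -1.13835967]
```

View pics/wrist3.png

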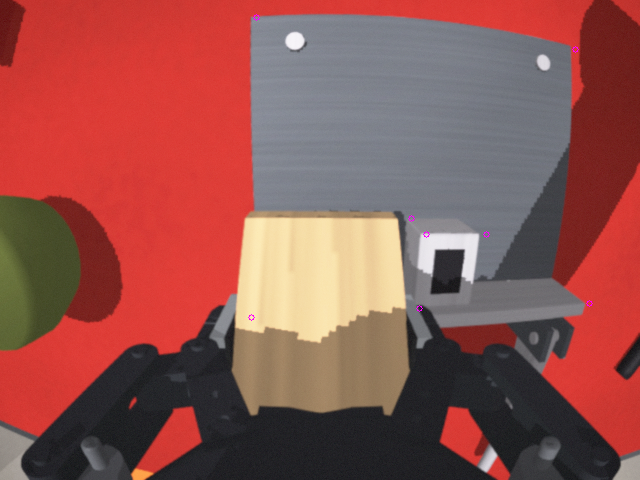

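View pics/top3.png

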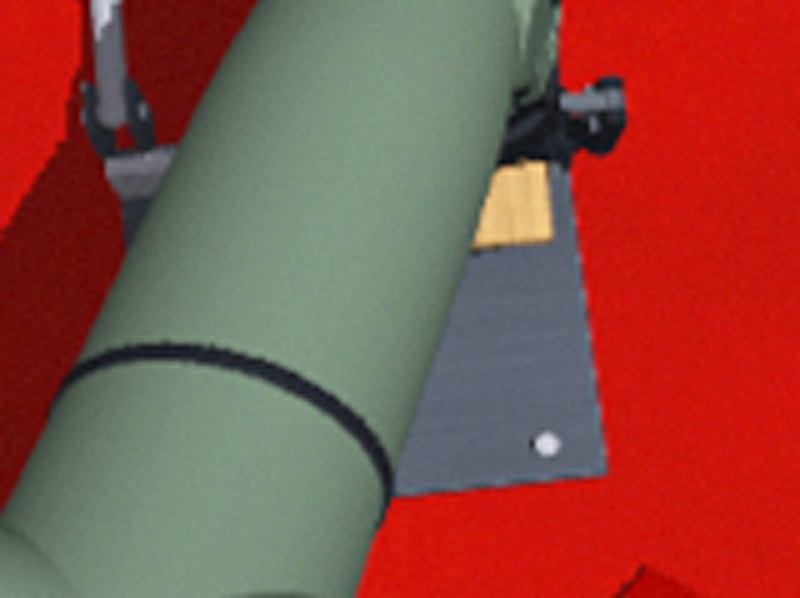

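The wrist overlay is offset by about 4–7 px (2–3 mm), the same bias as at the wedge. The wedge clears the stop's right face (x≈419) and the fence. I'll lower it with a force guard, release and look.

Run:
```python
from h import *
from rig import ctrl
b=E['bed']; fx=b[3]-.005; sr=b[4]-.02; q=quat(b[2])
B=lambda z:bw([fx-.006-.035+.007, sr-.034-.03, z])
ctrl.move_linear(B(.085),q,speed=.12)
ctrl.move_linear(B(.068),q,speed=.05)
s0=ctrl.get_state();print(s0['position'],s0['force'])
z=.068
while z>.058:
    z-=.001; ctrl.move_linear(B(z),q,speed=.03)
    s=ctrl.get_state(); d=s['force']-s0['force']
    if abs(d[2])>5 or np.linalg.norm(d[:2])>12: break
print(z,s['t'],s['position'],d)
ctrl.move_gripper(.84); s=ctrl.get_state();print(s['grip_width'],s['position'],s['force'])
z=s['position'][2]
ctrl.move_linear(B(z+.05),q,speed=.12)
ctrl.move_linear(bw([fx-.15,sr-.062,.2]),q,speed=.25)
cv2.imwrite('pics/side4.png',cv2.resize(ctrl.camera('side')[210:320,215:345,::-1],None,fx=5,fy=5,interpolation=cv2.INTER_CUBIC))
cv2.imwrite('pics/wrist4.png',ctrl.camera('wrist')[:,:,::-1])
np.save('m4.npy',ctrl.camera_model('wrist')['world_to_cam'])
print(ctrl.get_state()['t'])
```

```text
[ 0.58650385 -0.08692006  0.0676482 ] [-0.66553385  0.60280081 -0.28774936]
0.063 9.75 [ 0.58693813 -0.08704807  0.06371281] [-1.67863812  0.22242113  6.11127355]
0.8375658583042536 [ 0.58685121 -0.08704428  0.06285712] [-1.31180322  0.1707971  -0.27908664]
11.4333
```

View pics/side4.png

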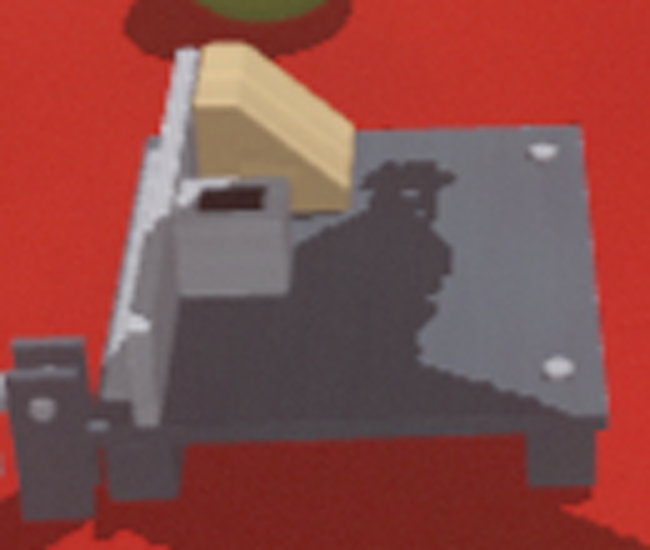

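View pics/wrist4.png

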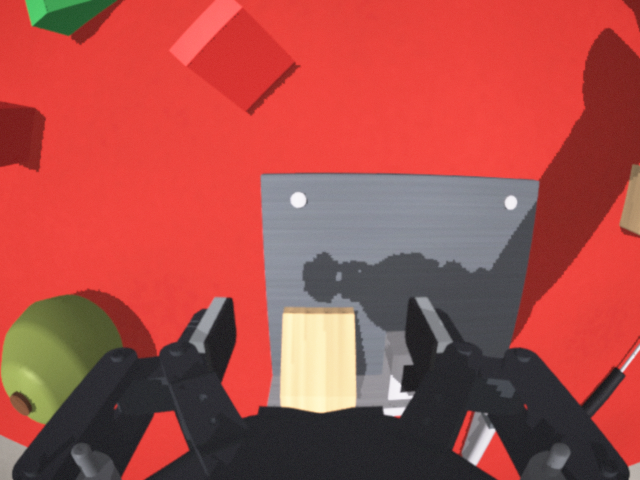

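The wedge stands flat on the bed, close to the fence and to the right of the stop (in the wrist picture, wedge at x 282–356 and stop from x≈385). I'll close the gripper, look at its closed shape, and check poses for pushing the wedge's right end.

Run:
```python
from h import *
from rig import ctrl
b=E['bed']; fx=b[3]-.005; sr=b[4]-.02
ctrl.move_gripper(0,60)
cv2.imwrite('pics/wrist5.png',ctrl.camera('wrist')[:,:,::-1])
s=ctrl.get_state();print(s['t'],s['grip_width'])
# side push poses: tool tilted about bed x, fingertips toward +y; jaw axis along bed x (A) or in the y-z plane (B)
a=b[2]; ex=np.array([np.cos(a),np.sin(a),0]); ey=np.array([-np.sin(a),np.cos(a),0]); ez=np.array([0,0,1.])
c=bw([fx-.040,sr-.094,.065])
for t in(0,.2,.35,.5,.7):
    z=np.sin(t)*ey-np.cos(t)*ez
    for n,y in(('A+',ex),('A-',-ex),('B',np.cross(z,ex)),('B-',-np.cross(z,ex))):
        Q=R.from_matrix(np.c_[np.cross(y,z),y,z]).as_quat()
        for off in(-.03,.035):
            j=ctrl.solve_ik(c+off*ey-.014*z,Q); print(t,n,off,None if j is None else j.round(2))
```

```text
12.1583 0.0007385218701076703
0 A+ -0.03 [-0.37  0.58 -0.26  0.74  0.    1.12]
0 A+ 0.035 [-0.27  0.55 -0.31  0.72  0.    1.22]
0 A- -0.03 [-0.37  0.58 -0.26  0.74  0.   -2.02]
0 A- 0.035 [-0.27  0.55 -0.31  0.72  0.   -1.92]
0 B -0.03 [-0.37  0.58 -0.26  0.74  0.    2.69]
0 B 0.035 [-0.27  0.55 -0.31  0.72  0.    2.79]
0 B- -0.03 [-0.37  0.58 -0.26  0.74  0.   -0.45]
0 B- 0.035 [-0.27  0.55 -0.31  0.72  0.   -0.35]
0.2 A+ -0.03 [-0.46  0.64 -0.16  0.88  0.17  1.02]
0.2 A+ 0.035 [-0.36  0.6  -0.24  0.82  0.18  1.12]
0.2 A- -0.03 [-0.46  0.64 -0.16  0.88  0.17 -2.12]
0.2 A- 0.035 [-0.36  0.6  -0.24  0.82  0.18 -2.03]
0.2 B -0.03 [-0.46  0.64 -0.16  0.88  0.17  2.59]
0.2 B 0.035 [-0.36  0.6  -0.24  0.82  0.18  2.69]
0.2 B- -0.03 [-0.46  0.64 -0.16  0.88  0.17 -0.55]
0.2 B- 0.035 [-0.36  0.6  -0.24  0.82  0.18 -0.45]
0.35 A+ -0.03 [-0.51  0.7  -0.07  1.    0.29  0.94]
0.35 A+ 0.035 [-0.43  0.65 -0.17  0.92  0.3   1.03]
0.35 A- -0.03 [-0.51  0.7  -0.07  1.    0.29 -2.2 ]
0.35 A- 0.035 [-0.43  0.65 -0.17  0.92  0.3  -2.11]
0.35 B -0.03 [-0.51  0.7  -0.07  1.    0.29  2.51]
0.35 B 0.035 [-
[... 251 characters left out ...]
.03 [-0.57  0.78  0.02  1.13  0.39 -2.28]
0.5 A- 0.035 [-0.48  0.73 -0.09  1.04  0.42 -2.2 ]
0.5 B -0.03 [-0.57  0.78  0.02  1.13  0.39  2.43]
0.5 B 0.035 [-0.48  0.73 -0.09  1.04  0.42  2.51]
0.5 B- -0.03 [-0.57  0.78  0.02  1.13  0.39 -0.71]
0.5 B- 0.035 [-0.48  0.73 -0.09  1.04  0.42 -0.63]
0.7 A+ -0.03 [-0.62  0.91  0.17  1.33  0.51  0.73]
0.7 A+ 0.035 [-0.55  0.84  0.03  1.22  0.55  0.81]
0.7 A- -0.03 [-0.62  0.91  0.17  1.33  0.51 -2.41]
0.7 A- 0.035 [-0.55  0.84  0.03  1.22  0.55 -2.33]
0.7 B -0.03 [-0.62  0.91  0.17  1.33  0.51  2.3 ]
0.7 B 0.035 [-0.55  0.84  0.03  1.22  0.55  2.38]
0.7 B- -0.03 [-0.62  0.91  0.17  1.33  0.51 -0.84]
0.7 B- 0.035 [-0.55  0.84  0.03  1.22  0.55 -0.76]
```

View pics/wrist5.png

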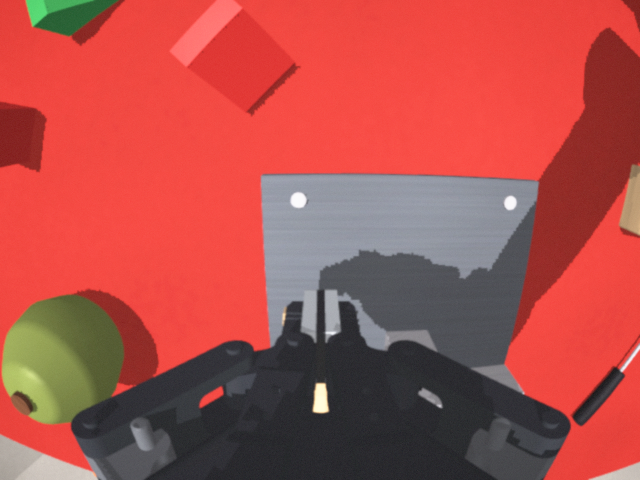

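```bash
cat >> h.py <<'E'
def sideq(t):
    a=E['bed'][2]; ex=np.array([np.cos(a),np.sin(a),0]); ey=np.array([-np.sin(a),np.cos(a),0]); ez=np.array([0,0,1.])
    z=np.sin(t)*ey-np.cos(t)*ez; y=-np.cross(z,ex)
    return R.from_matrix(np.c_[np.cross(y,z),y,z]).as_quat()
def tobed(v):  # world vector -> bed axes
    a=E['bed'][2]; c,s=np.cos(a),np.sin(a); return np.array([c*v[0]+s*v[1],-s*v[0]+c*v[1],v[2]])
def posbed(p):
    b=E['bed']; return tobed(np.array(p)-[b[0],b[1],0])
E
python3 - <<'E'
from h import *
from rig import ctrl
b=E['bed']; fx=b[3]-.005; sr=b[4]-.02; q=sideq(.5)
X=fx-.037; Z=.064
y0=sr-.094-.0194-.022
ctrl.move_to(bw([X-.03,y0,Z+.09]),q)
ctrl.move_linear(bw([X,y0,Z+.05]),q,speed=.15)
ctrl.move_linear(bw([X,y0,Z]),q,speed=.1)
ctrl.sleep(.1)
s0=ctrl.get_state(); print(s0['t'],posbed(s0['position']),s0['force'])
y=y0; log=[]
while y<y0+.075:
    y+=.002 if y<y0+.045 else .001
    ctrl.move_linear(bw([X,y,Z]),q,speed=.05)
    s=ctrl.get_state(); d=tobed(s['force']-s0['force']); log.append((round((y-y0)*1e3),d.round(1).tolist()))
    if abs(d[1])>10 or np.linalg.norm(d)>20: break
print(log[-25:]); s=ctrl.get_state(); print(s['t'],posbed(s['position']), 'cmd y',y,'expected contact y',sr-.06-.0194)
cv2.imwrite('pics/side6.png',cv2.resize(ctrl.camera('side')[210:320,215:345,::-1],None,fx=5,fy=5,interpolation=cv2.INTER_CUBIC))
cv2.imwrite('pics/wrist6.png',ctrl.camera('wrist')[:,:,::-1])
E
```

```text
13.9667 [ 0.04178027 -0.15010652  0.06471764] [-0.46947014 -0.31137509 -0.06156767]
[(30, [-0.3, -0.1, -0.0]), (32, [0.2, -0.9, -0.5]), (34, [0.3, -0.3, 0.8]), (36, [0.8, 0.1, 0.3]), (38, [0.0, 0.3, -0.4]), (40, [1.0, 0.1, 0.3]), (42, [1.3, 0.1, -0.0]), (44, [0.9, 0.6, 0.3]), (46, [1.0, 0.7, -0.0]), (47, [1.4, 0.5, 0.0]), (48, [0.2, 0.1, -0.2]), (49, [0.2, 1.3, -0.7]), (50, [1.4, 0.4, -0.0]), (51, [-0.4, -0.1, 0.5]), (52, [0.8, -0.2, 0.4]), (53, [0.5, -0.5, -0.2]), (54, [1.5, 0.5, 0.5]), (55, [0.7, 0.4, 0.3]), (56, [0.7, -0.0, 0.1]), (57, [0.6, 0.3, -0.0]), (58, [1.1, 0.6, 0.1]), (59, [0.2, -2.7, 0.4]), (60, [-1.3, -5.4, 1.1]), (61, [-1.7, -8.2, 2.2]), (62, [-3.1, -10.4, 2.5])]
23.7167 [ 0.04141311 -0.09090395  0.06410087] cmd y -0.08775928220555582 expected contact y -0.09375928220555586
```

View pics/side6.png

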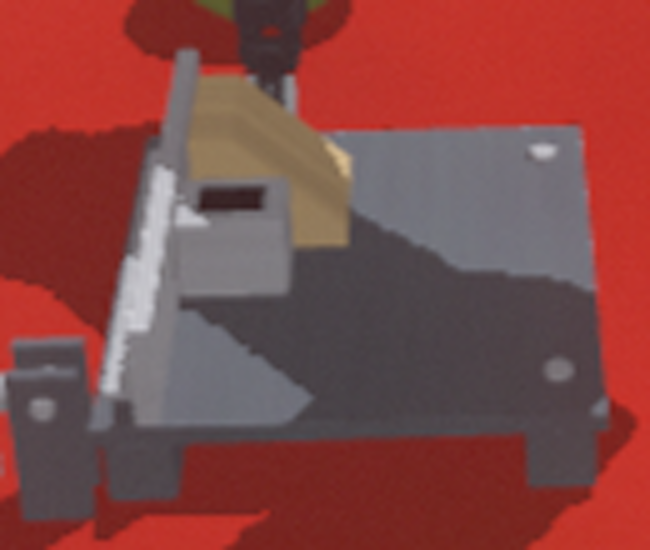

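View pics/wrist6.png

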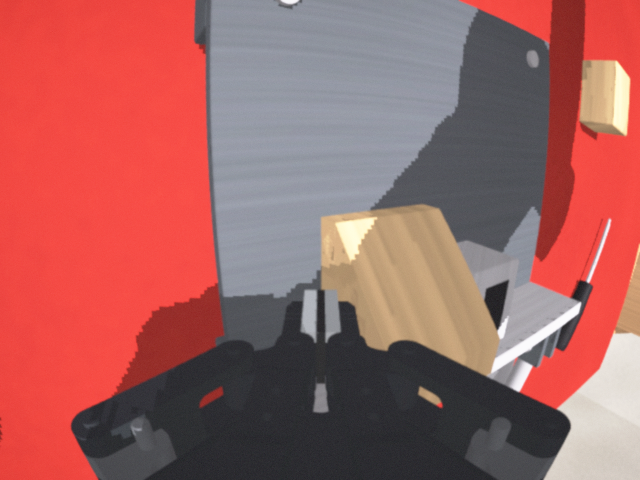

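The pushing force rose steadily once the wedge touched the stop (about -10 N at the end). The side picture shows its left end closed up against the stop. Now I'll retreat and do the final push with the tool axis along the slope's normal: first straight towards the fence until contact, then diagonally.

Run:
```python
from h import *
from rig import ctrl
b=E['bed']; fx=b[3]-.005; sr=b[4]-.02; q0=sideq(.5)
p=posbed(ctrl.get_state()['position'])
ctrl.move_linear(bw([p[0],p[1]-.03,p[2]]),q0,speed=.1)
ctrl.move_linear(bw([p[0]-.02,p[1]-.03,p[2]+.1]),q0,speed=.2)
t=.765; q=quat(b[2],t); n=np.array([np.sin(t),0,-np.cos(t)])
c=np.array([fx-.045,sr-.031,.076])-.014*n     # TCP at nominal contact
ctrl.move_to(bw(c-.07*n-[.02,0,-.02]),q)
ctrl.move_linear(bw(c-[.025,0,0]),q,speed=.15)
ctrl.sleep(.1)
s0=ctrl.get_state(); print(s0['t'],posbed(s0['position'])-c,s0['force'])
np.save('bias.npy',s0['force'])
cv2.imwrite('pics/wrist7.png',ctrl.camera('wrist')[:,:,::-1])
```

```text
27.1917 [-0.02489816 -0.0002411   0.00065637] [ 0.12270601 -0.04747469 -0.33570114]
```

View pics/wrist7.png

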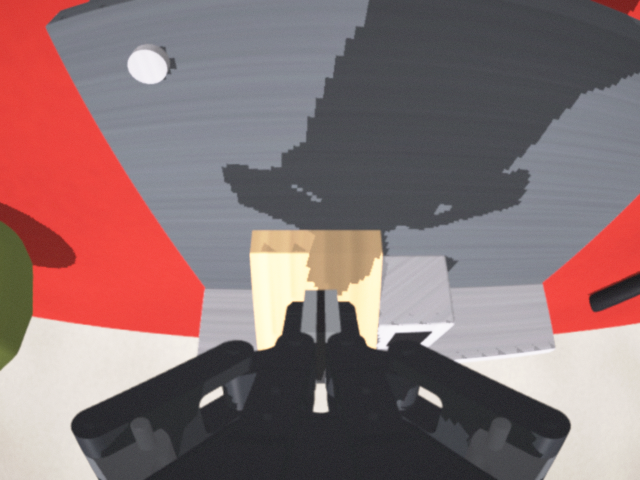

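The wedge's left end (x≈383) touches the stop and the fingers are centred on the slope (321 against 316). I'll push now.

Run:
```python
from h import *
from rig import ctrl
b=E['bed']; fx=b[3]-.005; sr=b[4]-.02
t=.765; q=quat(b[2],t); n=np.array([np.sin(t),0,-np.cos(t)])
c=np.array([fx-.045,sr-.031,.076])-.014*n
s0=np.load('bias.npy'); log=[]
x=-.025
while x<.012:
    x+=.002 if x<-.012 else .001
    ctrl.move_linear(bw(c+[x,0,0]),q,speed=.05)
    s=ctrl.get_state(); d=tobed(s['force']-s0); log.append((round(x*1e3),d.round(1).tolist()))
    if np.linalg.norm(d)>9: break
print(log[-14:]); log=[]
k=0
while k<.016:
    k+=.001
    ctrl.move_linear(bw(c+[x,0,0]+k*n),q,speed=.03)
    s=ctrl.get_state(); d=tobed(s['force']-s0); log.append((round(k*1e3),d.round(1).tolist()))
    if np.linalg.norm(d)>24: break
print(log); 
ctrl.sleep(.3); s=ctrl.get_state(); print(s['t'],(posbed(s['position'])-c).round(4),tobed(s['force']-s0))
json.dump({'x':x,'k':k},open('push.json','w'))
cv2.imwrite('pics/side8.png',cv2.resize(ctrl.camera('side')[200:310,195:325,::-1],None,fx=5,fy=5,interpolation=cv2.INTER_CUBIC))
m=ctrl.camera_model('wrist'); cv2.imwrite('pics/wrist8.png',ctrl.camera('wrist')[:,:,::-1])
cv2.imwrite('pics/top8.png',cv2.resize(ctrl.camera('top')[150:260,230:350,::-1],None,fx=5,fy=5,interpolation=cv2.INTER_CUBIC))
```

```text
[(-11, [-0.2, -0.4, 0.2]), (-10, [0.5, -0.6, 0.3]), (-9, [-0.4, -0.5, -0.4]), (-8, [-0.9, -0.7, 1.1]), (-7, [0.3, -0.4, 0.8]), (-6, [-0.2, 0.3, 0.9]), (-5, [-0.9, -0.4, 0.5]), (-4, [-0.7, 0.2, -0.2]), (-3, [-0.3, -0.1, 0.9]), (-2, [-0.3, 0.1, 0.4]), (-1, [-0.7, 0.5, -0.2]), (0, [-0.3, -0.4, 0.3]), (1, [-5.9, -0.0, 5.3]), (2, [-13.8, -1.3, 14.6])]
[(1, [-25.5, -0.8, 26.8])]
32.7917 [ 0.0005  0.     -0.0002] [-26.22694432  -1.59916512  27.13844926]
```

View pics/side8.png

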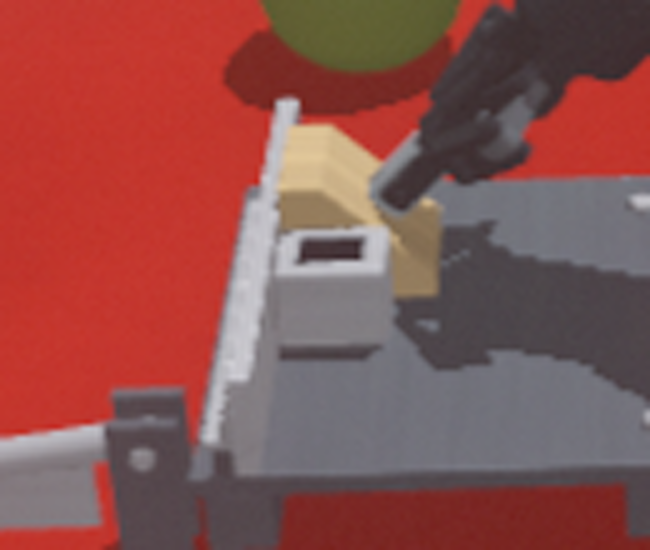

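View pics/wrist8.png

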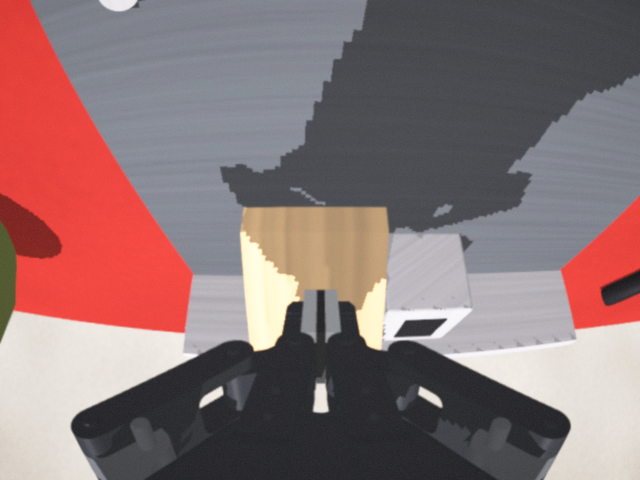

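View pics/top8.png

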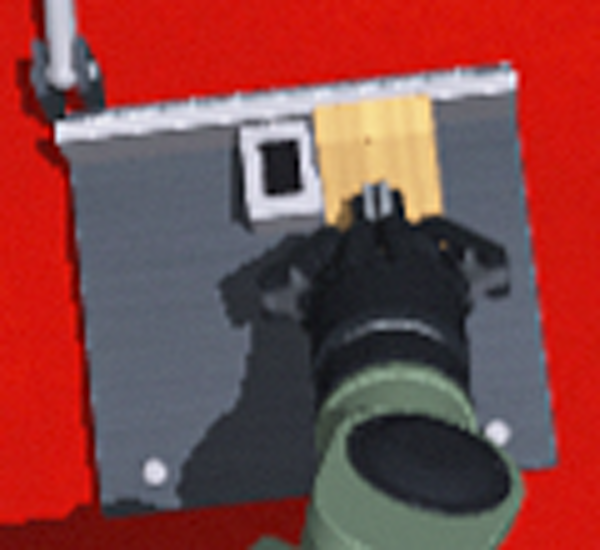

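The push is now about 38 N, with 26 N towards the fence and 27 N down, and it is steady. Before handing in I'll check the fit numerically by overlaying the nominal seated wedge on the top and wrist views.

Run:
```python
from h import *
from rig import ctrl
b=E['bed']; fx=b[3]-.005; sr=b[4]-.02
m=ctrl.camera_model('top')
P=lambda l:proj(m,np.array([bw(l)]))[0]
z=lambda u:((u-[230,150]+.5)*5-.5).round(1)
for n,l in (('BL',(fx,sr,.1)),('BR',(fx,sr-.06,.1)),('FL',(fx-.02,sr,.1)),('FR',(fx-.02,sr-.06,.1)),('toeR',(fx-.07,sr-.06,.052))): print(n,z(P(l)))
w=cv2.imread('pics/wrist8.png')[195:365,340:500]; cv2.imwrite('pics/wz.png',cv2.resize(w,None,fx=3.5*1.3,fy=3.5,interpolation=cv2.INTER_CUBIC))
t=cv2.imread('pics/top8.png')[60:250,220:470]; cv2.imwrite('pics/tz.png',cv2.resize(t,None,fx=3,fy=3,interpolation=cv2.INTER_CUBIC))
```

```text
BL [313.4 108. ]
BR [429.5  95.1]
FL [317.3 145.4]
FR [433.6 132.5]
toeR [446.3 248.6]
```

View pics/wz.png

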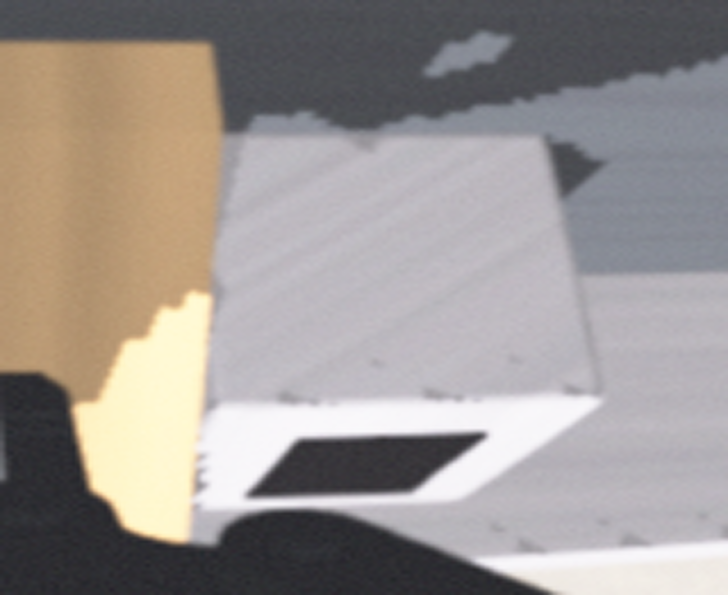

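View pics/tz.png

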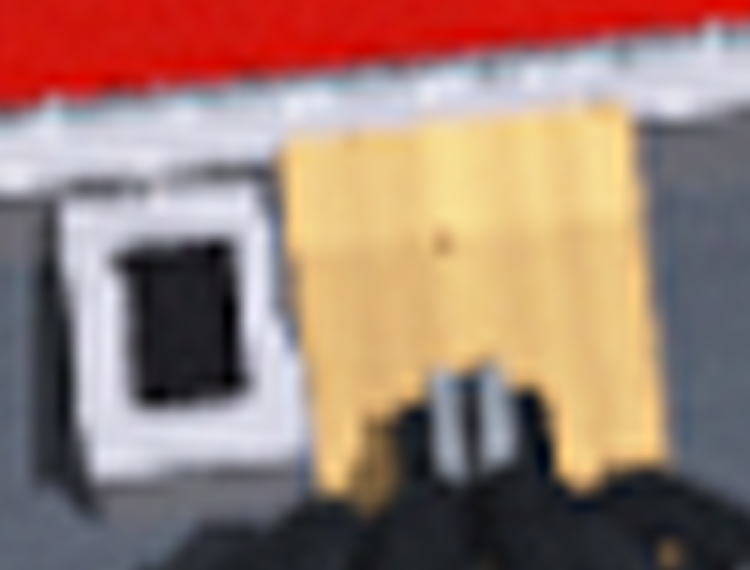

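The seated model and the picture agree: the back corners are seen at (313.5,108) and (429.3,95), against predictions of (313.4,108.0) and (429.5,95.1). The wrist zoom shows no gap at the stop. Handing in with the push held.

Run:
```python
from h import *
from rig import ctrl
s=ctrl.get_state(); print(s['t'],tobed(s['force']-np.load('bias.npy')),np.abs(s['qvel']).max())
ctrl.hand_in()
```

```text
32.9417 [-26.1877753   -1.46131407  27.8371927 ] 0.000643567939552211
the job is handed in; nothing more can be done
```

The wedge is seated in the corner and I handed the job in at about 33 s with the push still held. No verdict was reported.

- **What I did:** I gripped the wooden wedge by its ends and set it flat on the bed to the right of the stop. I slid it along until its end touched the stop, with force rising to about 10 N. The closed fingertips then pushed it straight towards the fence, and finally along the slope's normal.
- **Push at hand-in:** The wrist force was about 26 N towards the fence and 28 N down, steady with the arm at rest. I estimate that leaves roughly 16 N on the fence after bed friction, but I couldn't measure the fence and bed forces separately.
- **Seating:** In the top view the wedge's back corners matched the predicted seated position to well under 1 px (about 0.5 mm). The wrist view showed no gap at the stop.
- **What disagreed:** The wrist camera read about 2–3 mm (4–7 px) off the fixed cameras throughout. It was the same for the wedge and the bed, so I put it down to calibration. A thin dark sliver beside the stop in the top view could be a gap of up to about 1 mm, inside the 3.5 mm allowed.
- **Bystanders:** No move went near the offcut, coconut or screwdriver. I did not re-measure their positions at the end.

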